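# Hold a spread snap ring at its axle groove on the strap roller

## Task

Pull the tool drawer right out to its stop and take out the snap-ring pliers that lie in it with the ring hooked on their tips, squeezing the handles fully so that the ring opens. Slide the open ring down over the bare upright axle of the strap roller until it is level with the groove just above the brass washer, and finish there still holding the pliers squeezed so that I can check it before it is let go, the ring lying flat and open around the axle, at most resting lightly on the washer, drawer left open. Leave the thread spool, dye jar and mallet where they are.

Things in the scene. Friction and masses are not known exactly. Their poses are not given: they have to be found in the camera images.
- chest: low wooden tool chest, 220 deep (x), 340 wide (y), 80 high, on the bench; origin at the centre of its underside; its single drawer opens towards its -x (the robot). Drawer floor 22 above the bench, side walls up to 58, front up to 68; inside 175 (x) by 298 (y)
- chest_drawer0_handle (a point): middle of the drawer's brass bar handle, a round bar 11 thick and 120 long along the chest's y, 35 in front of the drawer front; can be pinched from above
- chest_drawer0 (a joint): how far the drawer is pulled out along the chest's -x, m; 0 shut, 0.150 at its stop; it may start up to 15 mm ajar; slides with 1 to 2 N
- pliers: bent-nose snap-ring pliers, 170 long, 0.15 to 0.25 kg, lying level in the drawer, handles towards the chest's +y, tips towards -y. Origin under the rivet, level with the handles' underside; x points to the tips, z up. The jaws end 48 ahead of the rivet (45 when squeezed) in pins 3.2 thick, 4 long, that point down through the ring's lug holes and end level with the handles' underside
- pliers_grip (a point): where to grip: midway between the handles, 60 behind the rivet, 12 above their underside. The two black moulded handles, 24 high and 12 thick, run from 35 to 118 behind the rivet; open they splay, 63 over the outsides here; squeezed to their built-in stop they are parallel, 34 over the outsides
- pliers_squeeze (a joint): inward turn of each handle, rad: 0 open, 0.235 at the stop (0.25 under a firm grip). The levers do not cross: squeezing spreads the tips and the ring. A spring opens them; a full squeeze takes 10 to 15 N with the ring on, and 20 N or more keeps the pliers from slipping
- ring: dark spring-steel snap ring, a C 3.5 thick, band 5 wide, opening 29 when slack, two lugs with holes towards the pliers. Origin at its centre, on the underside; x points away from the lugs, as the pliers' x. It starts on the pins, 67.5 ahead of the rivet (about 65 when squeezed, 125 ahead of the grip point), underside level with the handles'. Squeezed, it clings to the pins by its spring force
- ring_eye (a point): middle of the ring's opening when spread, 3.2 from the ring's origin towards the lugs, on the underside: bring this over the axle's axis
- ring_spread (a joint): outward turn of each arm of the ring, rad: 0 slack, about 0.30 with the pliers fully squeezed, when the opening clears the 30 mm axle by about 2 all round
- machine: strap edge roller fixed to the bench: grey cast base 185 x 110 x 16, origin under the axis of the front roller; front roller 60 diameter up to 84 above the bench, with a brass washer 42 diameter up to 88 and the bare axle stub above it. A lower second roller (its ring already on, top 81 high) stands 55 along the machine's x, an adjusting screw with a knob up to 50 high beyond it
- groove (a point): on the axis of the bare axle, at the washer's top face, 88 above the bench; the groove is 27 in diameter and reaches from here to 5 above; the axle above is 30 in diameter, up to 16 above this point, then tapers to 22 at its end
- axle_top (a point): the end of the bare axle, on its axis, 21 above the groove point, 109 above the bench
- thread: wooden spool wound with cream thread, 48 diameter, 54 high, a bystander; origin under its centre
- dye: small amber jar of edge dye with a black cap, 52 diameter, 62 high, a bystander; origin under its centre
- mallet: wooden mallet, 220 long, lying on the bench, a bystander; origin under its middle
Mind the look-alikes: they are no part of the job. Of the things that look like the machine, the larger one is meant.

How it is judged:
By the outcome, as a careful person would: the job done as asked, in the order asked, and still so for the second after the job is handed in, while the arm keeps its last pose, push and grip.
It also fails if it takes over 54 s, if anything falls off the work surface, if the arm or the gripper's body presses on something with over 40 N, if the wrist force passes 120 N, or if a joint passes its speed limit or range.

## Robot

A 6-joint arm with a two-finger parallel gripper is mounted at the origin on the work surface. World frame = base frame: x ahead of the robot, y to its left, z up, the work surface at z = 0. Lengths are in m, angles in rad, forces in N, time in s.
With the tool pointing down it reaches from about 0.375 to 0.975 m from the base axis. Payload 3.8 kg.
Tool frame: the origin (TCP) lies midway between the tips of the shut fingers; the grasp point (between the pads) lies 19 mm behind it; z points along the fingers, y is the line along which they close (so a half turn about z gives the same grasp; the last joint's range is limited). The gripper opens to 85 mm and grips with 20 to 120 N. Pads are 22 mm wide; open, the fingers measure 114 mm over their backs; the gripper's body (76 mm by 85 mm) begins 54 mm behind the grasp point. The pads swing forward as they close: fully open they stand 13 mm farther back than shut.
Start: joints at [-1.2, 0.264, 1.604, -0, 1.274, -0.037], TCP at [0.268, -0.62, 0.231] pointing down, gripper open.
Joint ranges: [-2.63, 2.63], [-0.94, 2.18], [0.31, 2.57], [-1.31, 4.45], [0, 2.66], [-2.55, 2.55]. Speed limits (rad/s): [2.57, 2.57, 3.14, 3.14, 3.14, 3.14].

## Interface

Orientations are given as a rotation vector (axis times angle).
In Python, from workcell import bot, read_camera, camera_info, ticket gives the robot as it stands.
- The arm moves only by the tool servo_tool, never from a script. Its argument "targets" is a list of rows, each an object of numbers: "hand": the closure, from -1 (fully open) to 1 (shut); "x", "y", "z": the shift along the tool's x, y, z as a fraction of full scale; "roll": the turn about the tool's z as a fraction of full scale. In form: [{"hand": .., "x": .., "y": .., "z": .., "roll": ..}, ...]. A call has 1 to 10 rows; each row is the pose to reach, as a shift and turn from the pose commanded when the call began, along the tool's axes at that moment, turning the shorter way round; what a row does not reach only later rows make up. Full scale, the value 1, is 50 cm for a shift and 180 degrees for a turn. A row lasts 1/12 s, in which the tool goes at most 41.7 mm and 7.16 degrees, less where a joint would pass 70% of its speed; a pose out of reach is approached as far as the arm can. A call with a number of a shift or a turn outside -1 to 1 is refused whole. A call with a gripper value outside its range is refused whole. The fingers move at their own pace and stop on an object; "grip_force" is the grip in N (left out, the last holds). Time passes only in rows, so rows that repeat a pose let the fingers close. It gives the time, the measured TCP pose, the force, the opening and the grip force at its end, in the units of the state.
- bot.read_state(): the state, without advancing time (a new reading comes with each control period).
- read_camera(name): name is "side" or "top" or "wrist"; returns the picture (384x512x3 uint8, red, green, blue); there is no depth.
- camera_info(name): a dict with "fx", "fy", "cx", "cy" (pixels), "k1" (the pictures are not rectified: a ray, as slopes to the right and down, at radius r is drawn at 1 + k1 r^2 times it, then the intrinsics apply), "eye" and "orientation" of the camera in the world; the wrist camera has in their place "T_tool_cam" (4x4, takes a point from camera to tool coordinates, whose origin is the TCP and whose axes are the flange's). Camera axes: x right, y down, z forward; pixel columns grow to the right and rows downward; lengths in m; the calibration is good to about 2 mm. A picture is of the moment at which its call begins: read the wrist's pose just before it. camera_info takes no time and is no camera call.
- ticket.finish_job(): hands the job in; it is judged then, once.
The state is a dict: "time": time; "q": joint angles; "joint_vel": joint speeds; "joint_torque": joint torques, N m; "tool_pos": TCP position; "tcp_rot": TCP orientation; "wrist_force": force on the tool from outside, world axes, zero at the start; "torque": the same for the moment, N m; "width": opening from 0.0 (shut) to 1.0 (fully open); "grip_force": force on a finger pad.
Only numpy, scipy, OpenCV 4.12 (cv2) and the standard library are available. Lean on these libraries where they do the work, as an engineer would, in place of code of your own. Each camera call takes 0.05 s, during which the arm holds its last target. There are 200 camera calls.

## Working session

There is one attempt and no reset: what is moved stays moved. The work goes in short steps, Python scripts to look and compute and a tool call to move; the robot and the scene stay as the last step left them, time stands still between calls to the robot, and variables do not carry over. Pictures are saved under pics/ and viewed, at most 10 in all, crops included, and the job is handed in when it is done.

Besides the shell and the picture viewer there is one more tool, called after ">>>" as name([rows], argument=value, ...), one row to a line, values as JSON. servo_tool: Moves the arm, as the interface text tells. Its arguments: {"type":"object","properties":{"targets":{"type":"array"},"grip_force":{"type":"number"}},"required":["targets"]}

```bash
ls; mkdir -p pics; cat > h.py <<'E'
import numpy as np, cv2
from scipy.spatial.transform import Rotation as R
from workcell import bot, read_camera, camera_info, ticket
def save(name,fn):
    s=bot.read_state(); im=read_camera(name); cv2.imwrite('pics/'+fn,im[:,:,::-1]); return s,im
def cam(name,s=None):
    i=camera_info(name)
    if name=='wrist':
        T=np.eye(4);T[:3,:3]=R.from_rotvec(s['tcp_rot']).as_matrix();T[:3,3]=s['tool_pos']
        T=T@np.array(i['T_tool_cam']);return i,T[:3,:3],T[:3,3]
    o=np.array(i['orientation'],float)
    M=o if o.shape==(3,3) else R.from_rotvec(o).as_matrix()
    return i,M,np.array(i['eye'])
def ray(name,u,v,s=None):
    i,M,e=cam(name,s)
    K=np.array([[i['fx'],0,i['cx']],[0,i['fy'],i['cy']],[0,0,1.]])
    p=cv2.undistortPoints(np.array([[[u,v]]],float),K,np.array([i['k1'],0,0,0.]))[0,0]
    return e,M@np.array([p[0],p[1],1])
def at(name,u,v,z,s=None):
    e,d=ray(name,u,v,s); return e+d*(z-e[2])/d[2]
def proj(name,P,s=None):
    i,M,e=cam(name,s); c=M.T@(np.array(P)-e); x,y=c[:2]/c[2]; f=1+i['k1']*(x*x+y*y)
    return np.array([i['fx']*x*f+i['cx'],i['fy']*y*f+i['cy']])
E
python3 - <<'E'
from h import *
print(bot.read_state())
for n in ['top','side','wrist']: print(camera_info(n))
a=save('top','top0.png')[1]; b=save('side','side0.png')[1]
cv2.imwrite('pics/top0b.png',cv2.resize(a[:,:,::-1],(800,600),interpolation=cv2.INTER_CUBIC))
cv2.imwrite('pics/side0b.png',cv2.resize(b[:,:,::-1],(800,600),interpolation=cv2.INTER_CUBIC))
E
```

```text
pics
{'time': 0.0, 'q': array([-1.19989054e+00,  2.64749754e-01,  1.60538517e+00, -4.98611631e-06,
        1.27369731e+00, -3.68919115e-02]), 'joint_vel': array([ 0.00132068, -0.00159026, -0.00016408, -0.00057051, -0.0001237 ,
       -0.00050229]), 'joint_torque': array([ 1.38074720e-03, -5.15103471e+01, -3.67312825e+01, -1.22977403e-04,
        1.28160033e-02,  3.08977940e-05]), 'tool_pos': array([ 0.26743223, -0.61896067,  0.22995829]), 'tcp_rot': array([-3.07435073e+00, -6.35692991e-01,  5.91757692e-04]), 'wrist_force': array([ 0.4449012 ,  0.00352051, -0.77123891]), 'torque': array([0.03304571, 0.03731848, 0.00692814]), 'grip_force': 0.0, 'width': 1.0007333114171069}
{'fx': 375.2045198521663, 'fy': 375.2045198521663, 'cx': 256.57140317930106, 'cy': 188.9612946648947, 'k1': -0.08404492634443679, 'eye': array([ 0.39214317, -0.15513085,  1.17806676]), 'orientation': array([-2.17242194,  2.14671909, -0.12231506])}
{'fx': 411.046010011972, 'fy': 411.046010011972, 'cx': 263.3523655628353, 'cy': 186.03485778965668, 'k1': 0.04957625511480844, 'eye': array([0.297155  , 0.85170086, 1.06569035]), 'orientation': array([-0.33920604,  2.80238334, -1.18933565])}
{'fx': 306.61517611306937, 'fy': 306.61517611306937, 'cx': 261.3834966874454, 'cy': 194.4916464295529, 'k1': -0.0338002518756665, 'T_tool_cam': array([[ 1.95790497e-04, -9.49838817e-01, -3.12739803e-01,
         7.90917256e-02],
       [ 9.99999981e-01,  1.88552343e-04,  5.33867429e-05,
         6.88837964e-04],
       [ 8.25902174e-06, -3.12739807e-01,  9.49838835e-01,
        -1.41366022e-01],
       [ 0.00000000e+00,  0.00000000e+00,  0.00000000e+00,
         1.00000000e+00]])}
```

View pics/top0b.png

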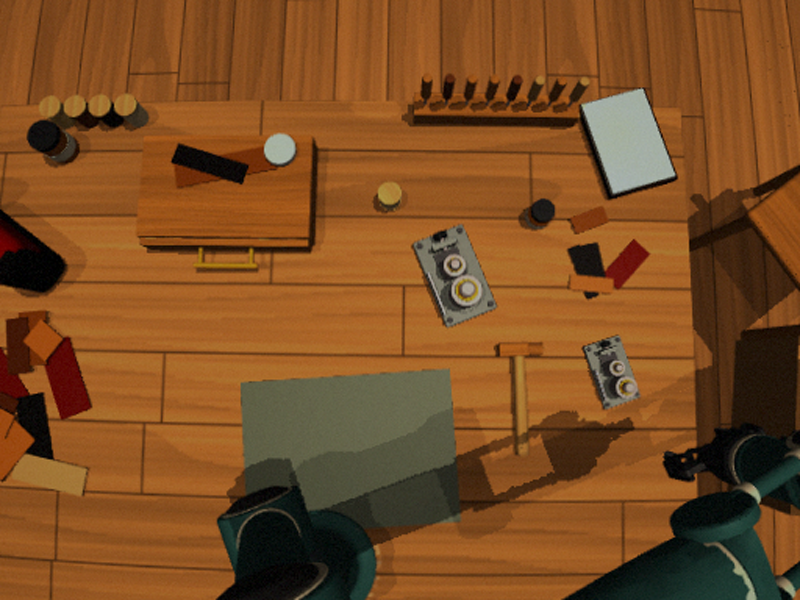

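View pics/side0b.png

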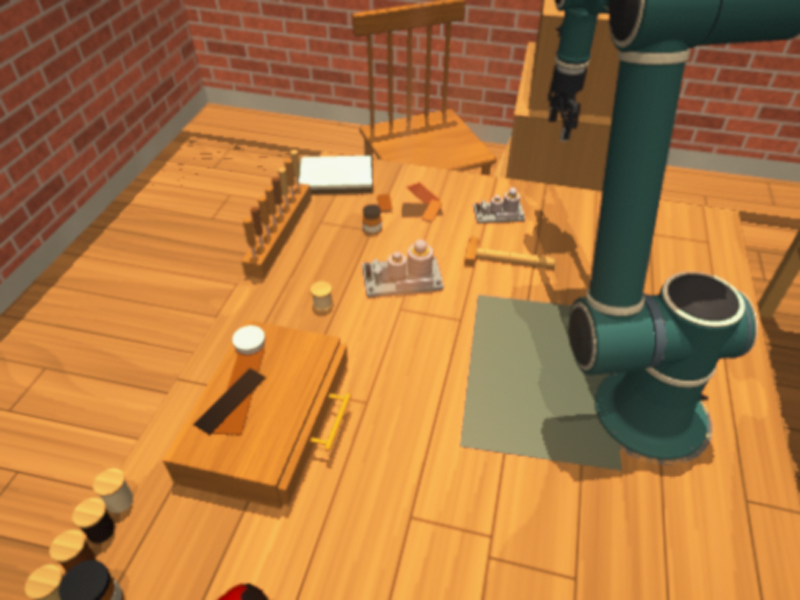

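The top view shows the chest (top corners near (143,138), (313,137)), the handle bar from (197,267) to (256,267), the large machine's front axle at (467,290), the spool at (389,192), the jar at (542,210), and the mallet at (520,400). The small machine at (620,380) is a look-alike. The side view shows the handle bar from (346,397) to (326,443) and the big axle top at (420,245).

```bash
python3 - <<'E'
from h import *
f=1.5625
t=lambda u,v,z:print((u,v),at('top',u/f,v/f,z).round(4))
s=lambda u,v,z:print('s',(u,v),at('side',u/f,v/f,z).round(4))
for p in [(143,138),(313,137),(313,237),(140,237)]: t(*p,.08)
for z in(.03,.045,.06):
  print(z); t(197,267,z);t(256,267,z); s(347,397,z);s(325,443,z)
t(467,290,.109); s(420,245,.109); t(455,264,.081); t(389,192,.054);t(542,210,.062)
for p in [(413,243),(466,225),(496,307),(447,327)]: t(*p,.016)
a=cv2.imread('pics/top0.png');b=cv2.imread('pics/side0.png')
c1=cv2.resize(a[130:220,250:330],None,fx=5,fy=5,interpolation=2)
c2=cv2.resize(b[140:195,225:290],None,fx=6,fy=6,interpolation=2)[:450]
h=450;o=np.zeros((h,800,3),np.uint8);o[:c1.shape[0],:400]=c1[:h];o[:c2.shape[0],405:405+c2.shape[1]]=c2
cv2.imwrite('pics/c1.png',o)
E
```

```text
(143, 138) [0.8311 0.3686 0.08  ]
(313, 137) [0.8319 0.026  0.08  ]
(313, 237) [0.6311 0.0191 0.08  ]
(140, 237) [0.629  0.3587 0.08  ]
0.03
(197, 267) [0.579  0.2595 0.03  ]
(256, 267) [0.5801 0.1395 0.03  ]
s (347, 397) [0.5848 0.1334 0.03  ]
s (325, 443) [0.5925 0.2427 0.03  ]
0.045
(197, 267) [0.5765 0.2541 0.045 ]
(256, 267) [0.5776 0.1357 0.045 ]
s (347, 397) [0.5806 0.1438 0.045 ]
s (325, 443) [0.5883 0.2515 0.045 ]
0.06
(197, 267) [0.5741 0.2487 0.06  ]
(256, 267) [0.5751 0.1318 0.06  ]
s (347, 397) [0.5765 0.1542 0.06  ]
s (325, 443) [0.584  0.2604 0.06  ]
(467, 290) [ 0.5286 -0.272   0.109 ]
s (420, 245) [ 0.53   -0.2639  0.109 ]
(455, 264) [ 0.5816 -0.2524  0.081 ]
(389, 192) [ 0.7291 -0.1244  0.054 ]
(542, 210) [ 0.6946 -0.4252  0.062 ]
(413, 243) [ 0.6348 -0.1733  0.016 ]
(466, 225) [ 0.6733 -0.2805  0.016 ]
(496, 307) [ 0.507  -0.3402  0.016 ]
(447, 327) [ 0.466  -0.2424  0.016 ]
```

View pics/c1.png

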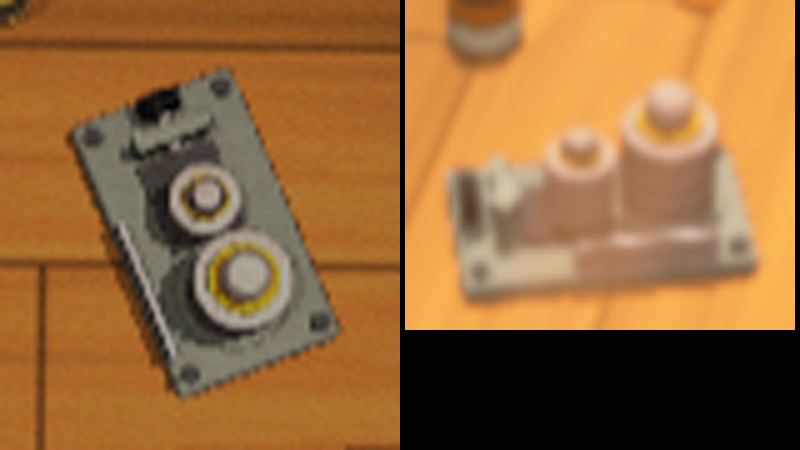

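The crop shows the bare axle centred at (245,277) in the left panel. That puts it at about (0.530, -0.270), with the machine's x roughly 20° off world x. I'll move over the axle for a wrist view.

>>> servo_tool([
  {"hand": -1,"x": 0.19,"y": -0.11,"z": 0,"roll": -0.09},
  {"hand": -1,"x": 0.38,"y": -0.22,"z": 0,"roll": -0.18},
  {"hand": -1,"x": 0.57,"y": -0.33,"z": 0,"roll": -0.28},
  {"hand": -1,"x": 0.764,"y": -0.441,"z": 0,"roll": -0.37},
  {"hand": -1,"x": 0.764,"y": -0.441,"z": 0,"roll": -0.37},
  {"hand": -1,"x": 0.764,"y": -0.441,"z": 0,"roll": -0.37},
  {"hand": -1,"x": 0.764,"y": -0.441,"z": 0,"roll": -0.37},
  {"hand": -1,"x": 0.764,"y": -0.441,"z": 0,"roll": -0.37},
  {"hand": -1,"x": 0.764,"y": -0.441,"z": 0,"roll": -0.37},
  {"hand": -1,"x": 0.764,"y": -0.441,"z": 0,"roll": -0.37},
])

```text
time: 0.93
tool_pos: [0.5169, -0.2833, 0.2309]
tcp_rot: [-2.216, -2.226, 0.0]
wrist_force: [0.8, 0.1, -0.1]
width: 1.004
grip_force: 0.0
```

>>> servo_tool([
  {"hand": -1,"x": 0,"y": 0,"z": 0,"roll": 0},
  {"hand": -1,"x": 0,"y": 0,"z": 0,"roll": 0},
  {"hand": -1,"x": 0,"y": 0,"z": 0,"roll": 0},
])

```text
time: 1.18
tool_pos: [0.516, -0.2852, 0.2308]
tcp_rot: [-2.221, -2.221, 0.001]
wrist_force: [0.3, 0.3, -0.6]
width: 0.999
grip_force: 0.0
```

```bash
cat >> h.py <<'E'
def go(P,H=None,s=None):
    "fractions of full scale from the present pose to world point P, heading H (deg, of tool x)"
    s=s or bot.read_state(); M=R.from_rotvec(s['tcp_rot']).as_matrix()
    d=M.T@(np.array(P)-s['tool_pos'])/.5
    h=np.degrees(np.arctan2(M[1,0],M[0,0])); print('pose',s['tool_pos'].round(4),'head',h.round(2),'t',round(s['time'],2))
    print('xyz',d.round(4),'roll',None if H is None else round(-((H-h+180)%360-180)/180,4),'dist',(np.linalg.norm(d)*.5).round(3))
E
python3 - <<'E'
from h import *
s,a=save('wrist','w1.png')
np.save('s1.npy',s,allow_pickle=True)
print(s['tool_pos'],proj('wrist',[.529,-.27,.109],s))
cv2.imwrite('pics/w1b.png',cv2.resize(a[:,:,::-1],(800,600),interpolation=2))
go([.577,.195,.15],90)
E
```

```text
[ 0.51603911 -0.28517309  0.23079648] [277.19948285 170.09394954]
pose [ 0.5157 -0.2859  0.2309] head 89.93 t 1.23
xyz [0.962  0.1216 0.1614] roll -0.0004 dist 0.491
```

View pics/w1b.png

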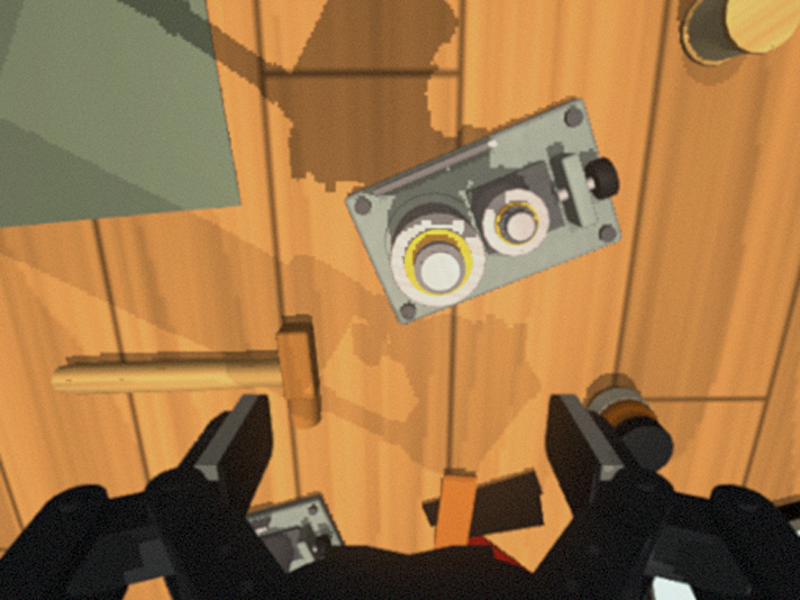

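The wrist view shows the axle end face at about (441,271) and the washer centred at about (438,261), in enlarged pixels. Next I go to the handle.

>>> servo_tool([
  {"hand": -1,"x": 0.96,"y": 0.122,"z": 0.06,"roll": 0},
  {"hand": -1,"x": 0.96,"y": 0.122,"z": 0.06,"roll": 0},
  {"hand": -1,"x": 0.96,"y": 0.122,"z": 0.06,"roll": 0},
  {"hand": -1,"x": 0.96,"y": 0.122,"z": 0.06,"roll": 0},
  {"hand": -1,"x": 0.96,"y": 0.122,"z": 0.06,"roll": 0},
  {"hand": -1,"x": 0.96,"y": 0.122,"z": 0.06,"roll": 0},
  {"hand": -1,"x": 0.96,"y": 0.122,"z": 0.06,"roll": 0},
  {"hand": -1,"x": 0.96,"y": 0.122,"z": 0.06,"roll": 0},
  {"hand": -1,"x": 0.96,"y": 0.122,"z": 0.06,"roll": 0},
  {"hand": -1,"x": 0.96,"y": 0.122,"z": 0.06,"roll": 0},
])

```text
time: 2.07
tool_pos: [0.5693, 0.127, 0.2055]
tcp_rot: [2.226, 2.217, -0.0]
wrist_force: [0.3, 0.0, 0.4]
width: 0.999
grip_force: 0.0
```

```bash
python3 - <<'E'
from h import *
s1=np.load('s1.npy',allow_pickle=True).item()
f=1.5625
print(at('wrist',441/f,271/f,.109,s1),at('wrist',438/f,261/f,.088,s1),at('wrist',437/f,257/f,.084,s1))
print(at('wrist',517/f,224/f,.081,s1))
s,a=save('wrist','w2.png')
g=cv2.resize(a[:,:,::-1],(800,600),interpolation=2); cv2.imwrite('pics/w2b.png',g)
w=cv2.imread('pics/w1.png')[120:210,225:360]
cv2.imwrite('pics/w1c.png',cv2.resize(w,None,fx=5.9,fy=5.9,interpolation=2))
np.save('s2.npy',s,allow_pickle=True)
go([.577,.195,.03],90,s)
E
```

```text
[ 0.53350526 -0.27303172  0.109     ] [ 0.5329867  -0.27212893  0.088     ] [ 0.53257043 -0.27054814  0.084     ]
[ 0.58101563 -0.25066437  0.081     ]
pose [0.5693 0.127  0.2055] head 89.77 t 2.07
xyz [0.1363 0.0148 0.3509] roll -0.0013 dist 0.188
```

View pics/w2b.png

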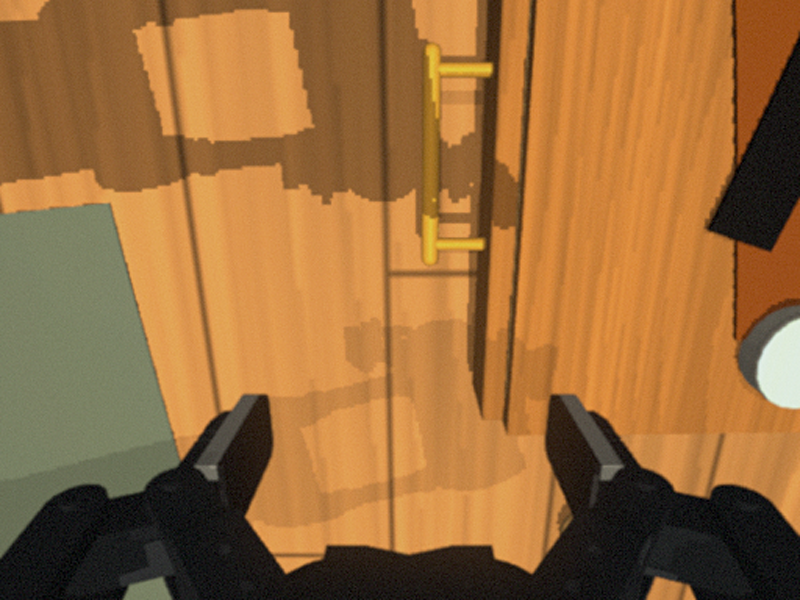

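View pics/w1c.png

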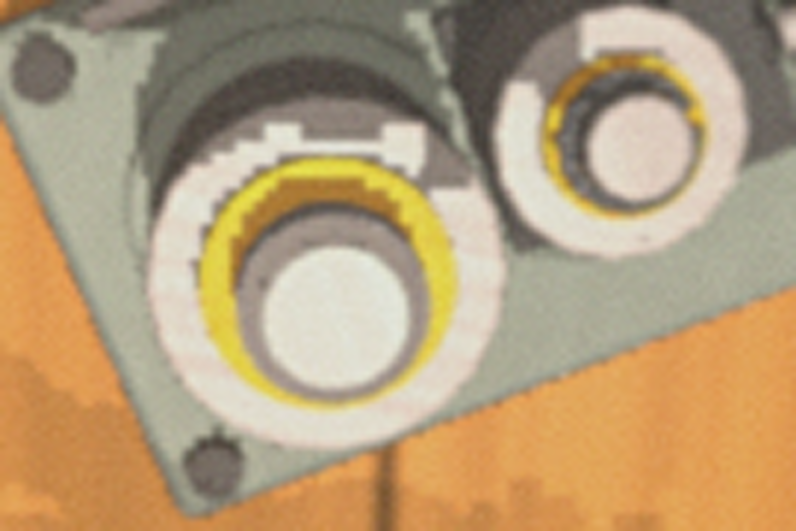

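The handle bar runs from (432,44) to (430,265), centred at (431,154) and parallel to world y. In the crop the axle end face spans x 260–412 and y 244–391, and the washer x 199–459 and y 155–408.

```bash
python3 - <<'E'
from h import *
s1=np.load('s1.npy',allow_pickle=True).item();s2=np.load('s2.npy',allow_pickle=True).item()
c=lambda x,y,z:print(z,at('wrist',225+(x+.5)/5.9-.5,120+(y+.5)/5.9-.5,z,s1).round(4))
c(336,317.5,.109);c(329,281.5,.088);c(260,317,.109);c(412,317,.109);c(199,281,.088);c(459,281,.088)
f=1.5625
for z in (.035,.045): print(at('wrist',432/f,44/f,z,s2),at('wrist',431/f,154/f,z,s2),at('wrist',430/f,265/f,z,s2))
b=at('wrist',432/f,44/f,.042,s2);e=at('wrist',430/f,265/f,.042,s2);print(np.linalg.norm(b-e))
m=at('wrist',431/f,154/f,.042,s2); go([m[0],m[1],.033],90)
E
```

```text
0.109 [ 0.5329 -0.273   0.109 ]
0.088 [ 0.533  -0.2724  0.088 ]
0.109 [ 0.5215 -0.2729  0.109 ]
0.109 [ 0.5443 -0.2729  0.109 ]
0.088 [ 0.5121 -0.2723  0.088 ]
0.088 [ 0.5539 -0.2723  0.088 ]
[0.5828347  0.26383991 0.035     ] [0.58283543 0.20170729 0.035     ] [0.58289552 0.13070182 0.035     ]
[0.58238693 0.26198778 0.045     ] [0.58238763 0.20184772 0.045     ] [0.5824458  0.13311936 0.045     ]
0.13014933319035363
pose [0.5697 0.1344 0.2049] head 89.95 t 2.12
xyz [0.1329 0.0254 0.3447] roll -0.0003 dist 0.185
```

The washer measures 41.8 mm and the end face 22.8 mm, both matching the given sizes, so the axle is at (0.533, -0.2727). The open finger would hit the drawer front, so I pre-close before descending on the bar at (0.582, 0.198).

>>> servo_tool([
  {"hand": 0.3,"x": 0.127,"y": 0.025,"z": 0.16,"roll": 0},
  {"hand": 0.3,"x": 0.127,"y": 0.025,"z": 0.16,"roll": 0},
  {"hand": 0.3,"x": 0.127,"y": 0.025,"z": 0.16,"roll": 0},
  {"hand": 0.3,"x": 0.127,"y": 0.025,"z": 0.16,"roll": 0},
  {"hand": 0.3,"x": 0.127,"y": 0.025,"z": 0.16,"roll": 0},
  {"hand": 0.3,"x": 0.127,"y": 0.025,"z": 0.16,"roll": 0},
])

```text
time: 2.62
tool_pos: [0.5826, 0.189, 0.1265]
tcp_rot: [2.223, 2.218, 0.001]
wrist_force: [0.1, -0.1, 0.6]
width: 0.346
grip_force: 0.0
```

```bash
python3 - <<'E'
from h import *
s,a=save('wrist','w3.png'); print(s['width'])
cv2.imwrite('pics/w3b.png',cv2.resize(a[:,:,::-1],(640,480),interpolation=2))
np.save('s3.npy',s,allow_pickle=True)
go([.5825,.198,.025],90,s)
E
```

```text
0.3456480576382435
pose [0.5826 0.189  0.1265] head 89.86 t 2.62
xyz [ 0.0181 -0.0004  0.203 ] roll -0.0008 dist 0.102
```

View pics/w3b.png

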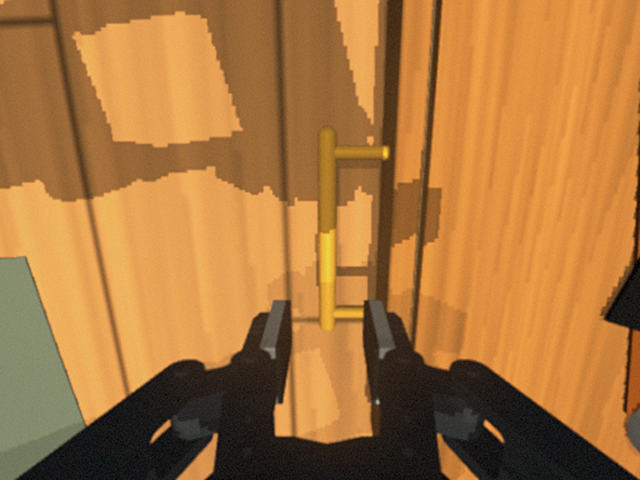

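The bar is centred between the pads (u≈327, pads at 291 and 364). I descend and grip.

>>> servo_tool([
  {"hand": 0.3,"x": 0.018,"y": 0,"z": 0.08,"roll": 0},
  {"hand": 0.3,"x": 0.018,"y": 0,"z": 0.15,"roll": 0},
  {"hand": 0.3,"x": 0.018,"y": 0,"z": 0.203,"roll": 0},
  {"hand": 0.3,"x": 0.018,"y": 0,"z": 0.203,"roll": 0},
  {"hand": 1,"x": 0.018,"y": 0,"z": 0.203,"roll": 0},
  {"hand": 1,"x": 0.018,"y": 0,"z": 0.203,"roll": 0},
  {"hand": 1,"x": 0.018,"y": 0,"z": 0.203,"roll": 0},
  {"hand": 1,"x": 0.018,"y": 0,"z": 0.203,"roll": 0},
], grip_force=40)

```text
time: 3.33
tool_pos: [0.583, 0.1988, 0.0263]
tcp_rot: [2.222, 2.218, 0.003]
wrist_force: [-1.7, -2.5, 6.1]
width: 0.115
grip_force: 39.2
```

>>> servo_tool([
  {"hand": 1,"x": 0,"y": -0.03,"z": 0,"roll": 0},
  {"hand": 1,"x": 0,"y": -0.06,"z": 0,"roll": 0},
  {"hand": 1,"x": 0,"y": -0.09,"z": 0,"roll": 0},
  {"hand": 1,"x": 0,"y": -0.12,"z": 0,"roll": 0},
  {"hand": 1,"x": 0,"y": -0.15,"z": 0,"roll": 0},
  {"hand": 1,"x": 0,"y": -0.18,"z": 0,"roll": 0},
  {"hand": 1,"x": 0,"y": -0.21,"z": 0,"roll": 0},
  {"hand": 1,"x": 0,"y": -0.24,"z": 0,"roll": 0},
  {"hand": 1,"x": 0,"y": -0.26,"z": 0,"roll": 0},
  {"hand": 1,"x": 0,"y": -0.26,"z": 0,"roll": 0},
])

```text
time: 4.17
tool_pos: [0.4517, 0.1991, 0.0263]
tcp_rot: [2.221, 2.219, 0.003]
wrist_force: [-0.8, -4.5, 6.5]
width: 0.111
grip_force: 41.8
```

>>> servo_tool([
  {"hand": 1,"x": 0,"y": -0.006,"z": 0,"roll": 0},
  {"hand": 1,"x": 0,"y": -0.012,"z": 0,"roll": 0},
  {"hand": 1,"x": 0,"y": -0.018,"z": 0,"roll": 0},
  {"hand": 1,"x": 0,"y": -0.024,"z": 0,"roll": 0},
])

```text
time: 4.5
tool_pos: [0.4421, 0.1991, 0.0263]
tcp_rot: [2.22, 2.218, 0.005]
wrist_force: [0.9, -5.3, 7.5]
width: 0.111
grip_force: 41.8
```

>>> servo_tool([
  {"hand": 1,"x": 0,"y": -0.004,"z": 0,"roll": 0},
  {"hand": 1,"x": 0,"y": -0.008,"z": 0,"roll": 0},
  {"hand": 1,"x": 0,"y": -0.01,"z": 0,"roll": 0},
])

```text
time: 4.75
tool_pos: [0.437, 0.1991, 0.0263]
tcp_rot: [2.22, 2.218, 0.005]
wrist_force: [0.0, -4.7, 7.1]
width: 0.107
grip_force: 41.9
```

>>> servo_tool([
  {"hand": 1,"x": 0,"y": -0.004,"z": 0,"roll": 0},
  {"hand": 1,"x": 0,"y": -0.008,"z": 0,"roll": 0},
  {"hand": 1,"x": 0,"y": -0.008,"z": 0,"roll": 0},
])

```text
time: 5.0
tool_pos: [0.4334, 0.1991, 0.0263]
tcp_rot: [2.219, 2.218, 0.006]
wrist_force: [1.4, -6.0, 6.7]
width: 0.11
grip_force: 41.8
```

>>> servo_tool([
  {"hand": 1,"x": 0,"y": -0.004,"z": 0,"roll": 0},
  {"hand": 1,"x": 0,"y": -0.008,"z": 0,"roll": 0},
  {"hand": 1,"x": 0,"y": -0.008,"z": 0,"roll": 0},
])

```text
time: 5.25
tool_pos: [0.4334, 0.1992, 0.0264]
tcp_rot: [2.214, 2.215, 0.016]
wrist_force: [15.0, -7.8, -6.3]
width: 0.107
grip_force: 40.7
```

The drawer is at its stop: x has stopped moving and the pull force is 15 N. I release, rise, and look into the drawer.

>>> servo_tool([
  {"hand": 1,"x": 0,"y": 0.006,"z": 0,"roll": 0},
  {"hand": 0.3,"x": 0,"y": 0.006,"z": 0,"roll": 0},
  {"hand": 0.3,"x": 0,"y": 0.006,"z": 0,"roll": 0},
  {"hand": 0.3,"x": 0,"y": 0.006,"z": 0,"roll": 0},
  {"hand": 0.3,"x": 0,"y": 0.006,"z": -0.05,"roll": 0},
  {"hand": 0.3,"x": 0,"y": 0.006,"z": -0.13,"roll": 0},
  {"hand": -1,"x": 0,"y": 0.1,"z": -0.21,"roll": 0},
  {"hand": -1,"x": 0,"y": 0.18,"z": -0.29,"roll": 0},
  {"hand": -1,"x": 0,"y": 0.26,"z": -0.35,"roll": 0},
  {"hand": -1,"x": 0,"y": 0.26,"z": -0.35,"roll": 0},
])

```text
time: 6.08
tool_pos: [0.556, 0.1998, 0.1996]
tcp_rot: [-2.221, -2.221, -0.001]
wrist_force: [-0.0, 0.5, -0.6]
width: 0.9
grip_force: 0.0
```

>>> servo_tool([
  {"hand": -1,"x": 0,"y": 0,"z": 0,"roll": 0},
  {"hand": -1,"x": 0,"y": 0,"z": 0,"roll": 0},
])

```text
time: 6.25
tool_pos: [0.5579, 0.2002, 0.2003]
tcp_rot: [2.222, 2.219, 0.006]
wrist_force: [-0.5, 0.2, -0.1]
width: 0.998
grip_force: 0.0
```

```bash
python3 - <<'E'
from h import *
s,a=save('wrist','w4.png'); print(s['width'],s['tool_pos'],s['tcp_rot'])
cv2.imwrite('pics/w4b.png',cv2.resize(a[:,:,::-1],(800,600),interpolation=2))
np.save('s4.npy',s,allow_pickle=True)
E
```

```text
0.9984147796531545 [0.55787593 0.20019125 0.20025969] [2.22182614 2.21857907 0.0062374 ]
```

View pics/w4b.png

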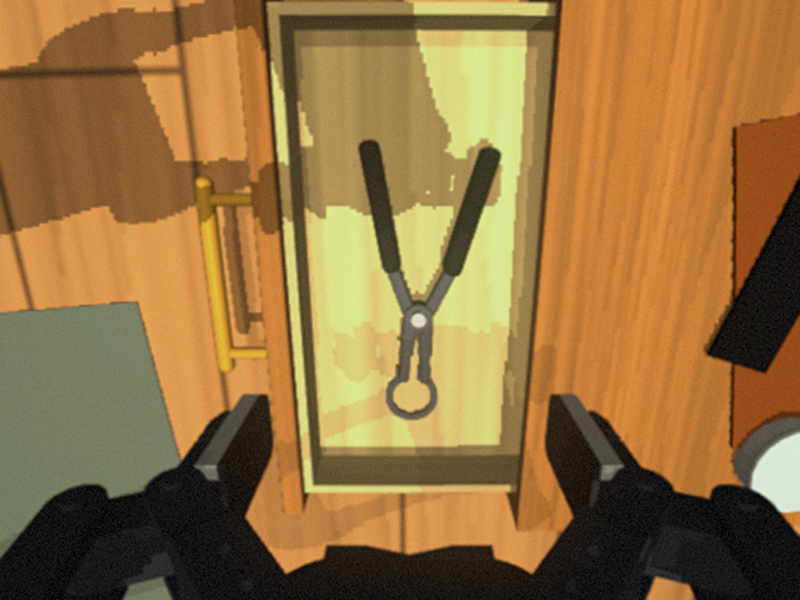

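The pliers lie in the drawer with the rivet at (418,320), the ring centred near (411,396), the left handle from (369,142) to (391,272), and the right handle from (488,152) to (453,275).

```bash
python3 - <<'E'
from h import *
s=np.load('s4.npy',allow_pickle=True).item();f=1.5625
A=lambda u,v,z:at('wrist',(u+.5)/f-.5,(v+.5)/f-.5,z,s)
for z in(.0255,.022):
  l,r,b=A(387,396,z),A(437,396,z),A(411,418,z); print('ring',l,r,b, r[0]-l[0])
rc=np.array([(l[0]+r[0])/2,b[1]+.0195])
for z in(.03,.037,.046): print('rivet',z,A(418,320,z))
e1,e2=A(369,146,.046),A(490,152,.046);n1,n2=A(391,270,.046),A(453,272,.046)
me,mn=(e1+e2)/2,(n1+n2)/2
print('ends',e1,e2,'mid',me,mn,'sep',np.linalg.norm(e1-e2),'len',np.linalg.norm(e1-n1),np.linalg.norm(e2-n2))
for m in(me,mn): d=rc-m[:2];print(rc,np.degrees(np.arctan2(d[1],d[0])),np.linalg.norm(d))
cv2.imwrite('pics/x.png',np.zeros((4,4,3),np.uint8))
# drawer wall rims z .058 / front .068
for p in [(268,10),(553,10),(310,490),(515,490)]: print(A(*p,.058))
E
```

```text
ring [0.54151204 0.10399127 0.0255    ] [0.57861467 0.10387077 0.0255    ] [0.55932245 0.08525236 0.0255    ] 0.03710263295439975
ring [0.54134335 0.10205385 0.022     ] [0.57885661 0.10193201 0.022     ] [0.55935088 0.08310754 0.022     ] 0.03751326190931681
rivet 0.03 [0.56411031 0.16555634 0.03      ]
rivet 0.037 [0.56394512 0.16810473 0.037     ]
rivet 0.046 [0.56373275 0.17138122 0.046     ]
ends [0.53441436 0.28026035 0.046     ] [0.60581258 0.27684686 0.046     ] mid [0.57011347 0.2785536  0.046     ] [0.56613786 0.20448504 0.046     ] sep 0.07147977272679151 len 0.07603816550769243 0.07573532549415443
[0.56009998 0.10260754] -93.25731997189315 0.17623077593408076
[0.56009998 0.10260754] -93.39172864816547 0.10205626374605821
[0.48386411 0.34908999 0.058     ]
[0.63379319 0.34904778 0.058     ]
[0.48651123 0.04595069 0.058     ]
[0.63395719 0.04531384 0.058     ]
```

```bash
python3 - <<'E'
from h import *
go([.5674,.231,.08],86.7)
E
```

```text
pose [0.5553 0.1998 0.1979] head 89.95 t 6.3
xyz [0.0625 0.0243 0.2359] roll 0.018 dist 0.123
```

>>> servo_tool([
  {"hand": -1,"x": 0.0625,"y": 0.024,"z": 0.08,"roll": 0.018},
  {"hand": -1,"x": 0.0625,"y": 0.024,"z": 0.16,"roll": 0.018},
  {"hand": -1,"x": 0.0625,"y": 0.024,"z": 0.236,"roll": 0.018},
  {"hand": -1,"x": 0.0625,"y": 0.024,"z": 0.236,"roll": 0.018},
  {"hand": -1,"x": 0.0625,"y": 0.024,"z": 0.236,"roll": 0.018},
  {"hand": -1,"x": 0.0625,"y": 0.024,"z": 0.236,"roll": 0.018},
])

```text
time: 6.8
tool_pos: [0.5663, 0.2308, 0.0801]
tcp_rot: [-2.283, -2.157, 0.003]
wrist_force: [-0.3, 0.9, 1.4]
width: 1.002
grip_force: 0.0
```

```bash
python3 - <<'E'
from h import *
P=[]
for k in range(6):
    s,a=save('wrist','w5.png'); P.append(s['tool_pos'])
print(np.array(P).round(4)); print(s['width'],s['wrist_force'])
s['tool_pos']=np.mean(P,0)
go([.5674,.231,.024],86.7,s)
E
```

```text
[[0.5663 0.2308 0.0801]
 [0.5681 0.2313 0.082 ]
 [0.569  0.2315 0.083 ]
 [0.5695 0.2316 0.0834]
 [0.5695 0.2315 0.0833]
 [0.5693 0.2315 0.0831]]
0.9991896063901735 [0.42403539 0.24284064 0.39831188]
pose [0.5686 0.2314 0.0825] head 86.71 t 7.05
xyz [-0.0011 -0.0029  0.1169] roll 0.0001 dist 0.058
```

>>> servo_tool([
  {"hand": -1,"x": 0,"y": -0.004,"z": 0.04,"roll": 0},
  {"hand": -1,"x": 0,"y": -0.004,"z": 0.08,"roll": 0},
  {"hand": -1,"x": 0,"y": -0.004,"z": 0.105,"roll": 0},
  {"hand": -1,"x": 0,"y": -0.004,"z": 0.118,"roll": 0},
  {"hand": -1,"x": 0,"y": -0.004,"z": 0.118,"roll": 0},
  {"hand": -1,"x": 0,"y": -0.004,"z": 0.118,"roll": 0},
  {"hand": -1,"x": 0,"y": -0.004,"z": 0.118,"roll": 0},
])

```text
time: 7.68
tool_pos: [0.565, 0.2307, 0.0224]
tcp_rot: [-2.284, -2.156, 0.002]
wrist_force: [-7.1, -2.5, 7.2]
width: 1.0
grip_force: 4.8
```

```bash
python3 - <<'E'
from h import *
for k in range(3):
    s,a=save('wrist','w6.png'); print(s['tool_pos'].round(4))
print(s['wrist_force'])
E
```

```text
[0.565  0.2307 0.0224]
[0.565  0.2308 0.0225]
[0.565  0.2308 0.0225]
[-6.61546639 -2.08988367  6.52181089]
```

The right fingertip's back brushes the chest front (7 N, +x side), because the fully open fingers are too wide there. I narrow the fingers and let the pose settle.

>>> servo_tool([
  {"hand": -0.72,"x": 0,"y": 0,"z": -0.004,"roll": 0},
  {"hand": -0.72,"x": 0,"y": 0,"z": -0.004,"roll": 0},
  {"hand": -0.72,"x": 0,"y": 0,"z": -0.004,"roll": 0},
], grip_force=60)

```text
time: 8.08
tool_pos: [0.5662, 0.2313, 0.0239]
tcp_rot: [2.284, 2.157, 0.002]
wrist_force: [0.4, -0.8, 3.2]
width: 0.861
grip_force: 0.7
```

```bash
python3 - <<'E'
from h import *
for k in range(3):
    s,a=save('wrist','w6.png'); print(s['tool_pos'].round(4))
print(s['wrist_force'],s['width'],s['grip_force'])
cv2.imwrite('pics/w6b.png',cv2.resize(a[:,:,::-1],(800,600),interpolation=2))
np.save('s6.npy',s,allow_pickle=True)
E
```

```text
[0.5662 0.2313 0.0239]
[0.5662 0.2313 0.0238]
[0.5662 0.2313 0.0237]
[0.06138938 0.01085948 4.01524805] 0.8541139846642737 0.9685699826331984
```

View pics/w6b.png

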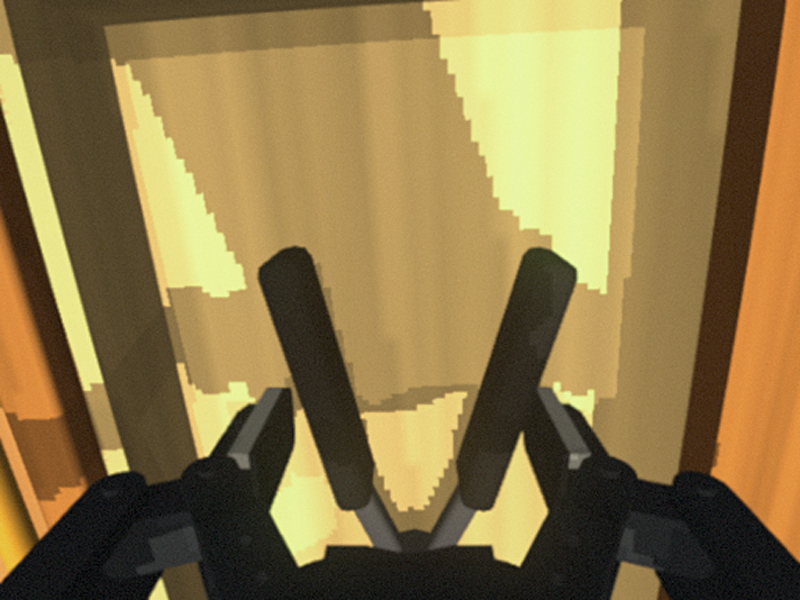

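Both handles sit between the pads, symmetric to within about 2 mm, with the right pad just touching. Now I squeeze.

>>> servo_tool([
  {"hand": -0.3,"x": 0,"y": 0.002,"z": 0,"roll": 0},
  {"hand": 0,"x": 0,"y": 0.002,"z": 0,"roll": 0},
  {"hand": 1,"x": 0,"y": 0.002,"z": 0,"roll": 0},
  {"hand": 1,"x": 0,"y": 0.002,"z": 0,"roll": 0},
  {"hand": 1,"x": 0,"y": 0.002,"z": 0,"roll": 0},
  {"hand": 1,"x": 0,"y": 0.002,"z": 0,"roll": 0},
  {"hand": 1,"x": 0,"y": 0.002,"z": 0,"roll": 0},
  {"hand": 1,"x": 0,"y": 0.002,"z": 0,"roll": 0},
], grip_force=60)

```text
time: 8.9
tool_pos: [0.5703, 0.2324, 0.0268]
tcp_rot: [2.282, 2.155, 0.011]
wrist_force: [0.8, -0.8, 14.2]
width: 0.34
grip_force: 60.1
```

>>> servo_tool([
  {"hand": 1,"x": 0,"y": 0,"z": -0.02,"roll": 0},
  {"hand": 1,"x": 0,"y": 0,"z": -0.06,"roll": 0},
  {"hand": 1,"x": 0,"y": 0,"z": -0.12,"roll": 0},
  {"hand": 1,"x": 0,"y": 0,"z": -0.18,"roll": 0},
  {"hand": 1,"x": 0,"y": 0,"z": -0.24,"roll": 0},
  {"hand": 1,"x": 0,"y": 0,"z": -0.28,"roll": 0},
  {"hand": 1,"x": 0,"y": 0,"z": -0.28,"roll": 0},
  {"hand": 1,"x": 0,"y": 0,"z": -0.28,"roll": 0},
])

```text
time: 9.57
tool_pos: [0.5666, 0.2311, 0.1633]
tcp_rot: [2.284, 2.157, 0.001]
wrist_force: [-0.6, 0.5, -2.6]
width: 0.341
grip_force: 59.8
```

```bash
python3 - <<'E'
from h import *
for k in range(4):
    s,a=save('wrist','w7.png'); print(s['tool_pos'].round(4))
print(s['wrist_force'],s['width'],s['grip_force'],s['tcp_rot'])
_,t=save('top','t7.png'); _,d=save('side','d7.png'); np.save('s7.npy',s,allow_pickle=True)
M=R.from_rotvec(s['tcp_rot']).as_matrix(); p=s['tool_pos']-M[:,0]*.125; p[2]-=.005
o=np.zeros((600,800,3),np.uint8)
def crop(im,c,w,h,k):
    u,v=int(c[0]-w/2),int(c[1]-h/2); print('crop off',u,v,'x',k); return cv2.resize(im[v:v+h,u:u+w,::-1],None,fx=k,fy=k,interpolation=2)
ct=proj('top',p); cs=proj('side',p); print('pred',p,ct,cs)
o[:300,:400]=crop(t,ct,80,60,5); o[:300,400:]=crop(d,cs,80,60,5)
o[300:,:400]=cv2.resize(a[:,:,::-1],(400,300),interpolation=3)
cv2.imwrite('pics/c7.png',o)
E
```

```text
[0.5666 0.2311 0.1633]
[0.5653 0.2307 0.1614]
[0.5646 0.2304 0.1602]
[0.5644 0.2303 0.1598]
[ 0.52125656 -0.35524962 -3.74906089] 0.33853999507384613 59.78414475917816 [-2.28233596 -2.15543908  0.00808581]
pred [0.55721018 0.10547371 0.15508288] [164.49151472 171.72945321] [231.70850003 222.38531376]
crop off 124 141 x 5
crop off 191 192 x 5
```

View pics/c7.png

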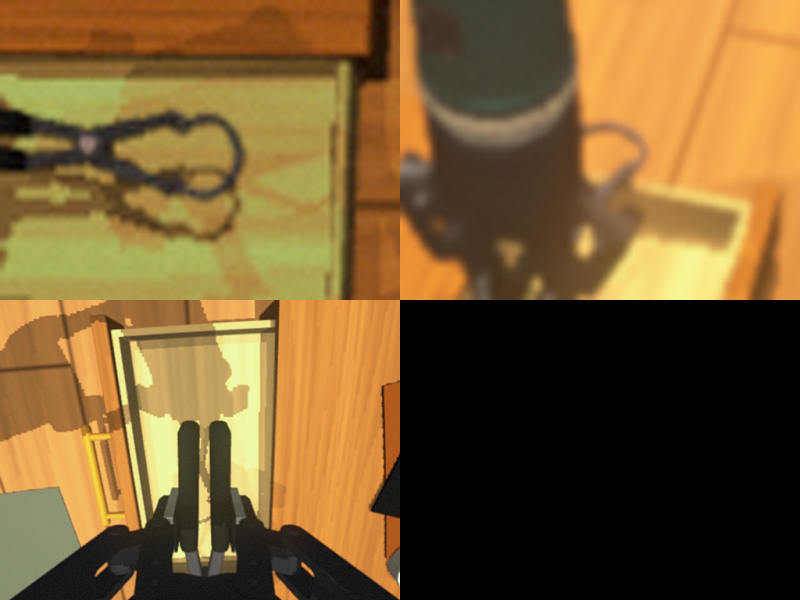

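The pliers are held with the handles parallel and the ring spread and hooked. In the top crop the outer ring spans y 114–197 with its far edge at x 243, so the eye is near top pixel (163.9, 171.7), within 2 mm of the prediction. Next I carry it to hover over the axle.

```bash
python3 - <<'E'
from h import *
im=cv2.imread('pics/top0.png'); g=im[180:190,292:306].astype(int); print(g.sum(2)//3)
print(at('top',298.6,185,.109))
s=bot.read_state(); M=R.from_rotvec(s['tcp_rot']).as_matrix(); print('z axis',M[:,2].round(4))
e=at('top',163.9,171.7,.1565); d=M[:2,:2].T@(e[:2]-s['tool_pos'][:2]); print('eye in tool xy by top cam',d)
go([.540,-.149,.16],86.7)
E
```

```text
[[155 125 127 113 109  95 116 116 109 104 115 134 154 158]
 [131 108  93  97 102 129 149 145 140 135 106 111 135 156]
 [102  98  75  85 127 158 161 163 162 159 139 103 113 146]
 [108  76  74  95 151 160 159 162 163 162 163 119 104 129]
 [118  74  73 105 156 159 159 160 162 160 162 134 102 117]
 [115  73  66  97 158 161 156 156 162 160 161 123 108 117]
 [115  69  62  88 144 157 161 158 158 159 147 114 106 116]
 [117  75  55  77 111 134 152 161 162 146 117 107 110 120]
 [115  76  62  51  86 105 120 132 133 120 105 107 115 135]
 [136  92  97  61  72  74  80  83  87 101 111 114 131 152]]
[ 0.53032004 -0.27124463  0.109     ]
z axis [-0.0039 -0.0014 -1.    ]
eye in tool xy by top cam [-0.12397872 -0.00097143]
pose [0.5651 0.2305 0.1606] head 86.72 t 9.87
xyz [-0.7606 -0.0067  0.0024] roll 0.0001 dist 0.38
```

>>> servo_tool([
  {"hand": 1,"x": -0.04,"y": 0,"z": 0,"roll": 0},
  {"hand": 1,"x": -0.11,"y": 0,"z": 0,"roll": 0},
  {"hand": 1,"x": -0.19,"y": -0.001,"z": 0,"roll": 0},
  {"hand": 1,"x": -0.27,"y": -0.002,"z": 0,"roll": 0},
  {"hand": 1,"x": -0.35,"y": -0.003,"z": 0,"roll": 0},
  {"hand": 1,"x": -0.43,"y": -0.004,"z": 0,"roll": 0},
  {"hand": 1,"x": -0.51,"y": -0.005,"z": 0,"roll": 0},
  {"hand": 1,"x": -0.59,"y": -0.006,"z": 0,"roll": 0},
  {"hand": 1,"x": -0.67,"y": -0.0067,"z": 0,"roll": 0},
  {"hand": 1,"x": -0.72,"y": -0.0067,"z": 0,"roll": 0},
])

```text
time: 10.7
tool_pos: [0.5414, -0.1316, 0.1622]
tcp_rot: [-2.286, -2.155, 0.003]
wrist_force: [0.5, 0.9, -2.3]
width: 0.34
grip_force: 59.8
```

>>> servo_tool([
  {"hand": 1,"x": -0.03,"y": 0,"z": 0,"roll": 0},
  {"hand": 1,"x": -0.04,"y": 0,"z": 0,"roll": 0},
  {"hand": 1,"x": -0.04,"y": 0,"z": 0,"roll": 0},
  {"hand": 1,"x": -0.04,"y": 0,"z": 0,"roll": 0},
  {"hand": 1,"x": -0.04,"y": 0,"z": 0,"roll": 0},
  {"hand": 1,"x": -0.04,"y": 0,"z": 0,"roll": 0},
])

```text
time: 11.2
tool_pos: [0.5415, -0.1468, 0.1629]
tcp_rot: [-2.282, -2.158, -0.0]
wrist_force: [1.1, -0.1, -1.4]
width: 0.336
grip_force: 59.8
```

```bash
python3 - <<'E'
from h import *
for k in range(3):
    s,t=save('top','t8.png'); print(s['tool_pos'].round(4))
print(s['wrist_force'],s['width'],s['grip_force'])
go([.540,-.149,.135],86.7)
M=R.from_rotvec(s['tcp_rot']).as_matrix(); p=s['tool_pos']-M[:,0]*.124; p[2]-=.003; print(p,proj('top',p))
d=cv2.imread('pics/top0.png').astype(int); 
u,v=proj('top',p).astype(int)
print('off',u-16,v-12); print((t[v-12:v+13,u-16:u+15].astype(int).sum(2)//3))
E
```

```text
[ 0.5415 -0.1468  0.1629]
[ 0.5415 -0.1469  0.163 ]
[ 0.5416 -0.147   0.163 ]
[-0.00870735  0.4179523  -2.18325496] 0.33960564570313456 59.78976130485535
pose [ 0.5416 -0.1472  0.1631] head 86.81 t 11.35
xyz [-0.0038 -0.003   0.0562] roll 0.0006 dist 0.028
[ 0.53468104 -0.27082362  0.16001412] [300.4594075  181.05804274]
off 284 169
[[ 26  15  16  21  42 133 138 141 144 148  64  88 149 151 105 104 103 104
  104 102 105 102  93  79 106 105 102 102 102 103 100]
 [ 18  13  11  30  24 105 138 147 152 120  52 102 147 153 101 103 103 102
   99 105 102  99 101  71 102 106 101 101 104 102 103]
 [ 18  19  25  67  33  64  99 107 111  70  80 132 153 138  84 105 107 104
  106 104 101 104 103  93  99 103 105 102 102 103 104]
 [ 11   3  81 103  74  58  45  53  53  67  87 109 112 106  72 103  97  96
   97 104 102 105 104  99  95 103 101 101 103 104 101]
 [ 12  27 128  97  76  53  65  60  57  65  65  58  52  68  66  82  73  76
   77  79  83  96 101 104  94  99 102 101  99  95  99]
 [ 12  49 104  64  49  46  60  56  53  51  50  44  42  46  58  58  57  60
   64  50  64  77  91 103  99  80 101  99  98 
[... 1760 characters left out ...]
   81  85  73  69 108 151 113 106 106 103 107 112  97]
 [ 67  61  70  37  30 113 167 166 141  51  67  57  69  37  41  49  60  56
   64  47  83 123 144 144 105 104 105 107 114 121 116]
 [ 69  63  68  46  29  59 143 166 165 100 101  99  69  50  49  94  79  76
   97 103 128 154 156 120 104 102 102 107 123 123 124]
 [ 65  58  65  50  30  33  77 164 164 150 146  90  71  71  98 122 107  88
  123 144 149 158 132  97 108 106 105 102 125 124 121]
 [ 64  60  62  63  38  30  32 115 164 164 138  77  80 127 104 115 127 129
  145 150 156 137 107  86 106 107 117 117 110 105  96]
 [ 67  68  59  67  60  39  35  45 113 131  99 139 139 161 139 149 139 149
  153 146 132 115  93  97 104 106 123 123  73  72  66]]
```

Printed pixel values put the eye at top pixel (300.5, 181.5), against (300.5, 181.1) predicted. The axle face centroid from the first picture gives (0.532, -0.2727), which agrees with the wrist camera. I lower to just above the axle end and centre on it.

>>> servo_tool([
  {"hand": 1,"x": -0.0038,"y": -0.003,"z": 0.02,"roll": 0},
  {"hand": 1,"x": -0.0038,"y": -0.003,"z": 0.05,"roll": 0},
  {"hand": 1,"x": -0.0038,"y": -0.003,"z": 0.078,"roll": 0},
  {"hand": 1,"x": -0.0038,"y": -0.003,"z": 0.078,"roll": 0},
  {"hand": 1,"x": -0.0038,"y": -0.003,"z": 0.078,"roll": 0},
  {"hand": 1,"x": -0.0038,"y": -0.003,"z": 0.078,"roll": 0},
  {"hand": 1,"x": -0.0038,"y": -0.003,"z": 0.078,"roll": 0},
  {"hand": 1,"x": -0.0038,"y": -0.003,"z": 0.078,"roll": 0},
])

```text
time: 12.02
tool_pos: [0.5407, -0.1502, 0.1252]
tcp_rot: [2.283, 2.156, 0.002]
wrist_force: [-0.8, -1.1, -1.4]
width: 0.339
grip_force: 59.8
```

```bash
cat > look.py <<'E'
from h import *
for k in range(3): s,t=save('top','t9.png')
print(s['wrist_force'].round(2),s['torque'].round(2),s['width'])
M=R.from_rotvec(s['tcp_rot']).as_matrix(); print(s['tool_pos'].round(4),'z axis',M[:,2].round(4))
p=s['tool_pos']-M[:,0]*.124; p[2]-=.003; print('eye',p.round(4),proj('top',p),'axle',proj('top',[.533,-.2727,.109]))
go([.540,-.149,.091],86.7,s)
print('off 287 172');print((t[172:196,287:312].astype(int).sum(2)//3))
E
python3 look.py
```

```text
[-0.45 -0.42 -2.69] [ 0.11 -0.02 -0.01] 0.3431696861057898
[ 0.5404 -0.1502  0.1249] z axis [ 1.5e-03 -5.0e-04 -1.0e+00]
eye [ 0.5333 -0.274   0.122 ] [300.05330869 183.37584579] axle [299.10414301 184.0815235 ]
pose [ 0.5404 -0.1502  0.1249] head 86.72 t 12.12
xyz [ 0.0023 -0.0011  0.0679] roll 0.0001 dist 0.034
off 287 172
[[ 20  48  56  43  56  57  91 122 148 154  98  72 100 103 104 103 102 103
  102 106  99  95 102 102 101]
 [ 27  64  56  85  70  77 133 149 155 128  62  66 102 107 102 100 103 101
  104 104 105  95  99  98 102]
 [ 82 114 114 132 125 124 148 157 122  73  51  56  95 104 105 107 103 100
   98 101 104 100  77 102 101]
 [ 82 133 149 151 133 118 123 114  71  45  66  80  86  86  84  83  99 102
  104 102 100 104  69 100  96]
 [ 41  89 105 113  82  64  75  53  54  53  62  78  68  63  60  63  75  86
  100  99  99 103  89  83  92]
 [ 43  49  45  60  50  53  47  40  42  39  56  42  78  87  86  96  68  62
   74  99 102 104 102  76  90]
 [ 50  53  52  48  46  45  79  33  47  40  55  49  78 117 121 136 120  86
   57  74 104 103 103  87  94]
 [ 50  44  50  52  55  55  87  51  89 
[... 1047 characters left out ...]
56  62  67  80  77  81  80  65  55  79
   57  93 131 105 103 105 113]
 [ 45  31  60 103  71 121  59  43  54  72  56  66  61  64  62  59  58  58
   83 140 119 110 103 115 122]
 [ 53  29  32  57  92 130  72  83  60  85  87  69  56  61  63  54  81  82
  135 134 100 107 104 121 123]
 [ 58  40  35  31  68  90  88 104  77 138 100  70  52  50  93 116 130 135
  138 110  85 106 108 125 123]
 [ 68  61  33  30  36  70 101  96  93 131  89  82 116 113 136 153 149 130
  117  91  96 104 120 125 124]
 [ 65  69  48  34  32  44  77  76 117 138 137 143 152 148 146 118 110 107
  107  80 106 113 121 124 125]
 [ 57  62  64  50  36  31  29  47  92 117 120 123 109 101  99  81  90 104
   89 100 108 125 125 127 124]]
```

The ring eye sits about 2 mm too far toward -y relative to the axle and otherwise concentric. I correct that and lower gently onto the taper, checking force.

>>> servo_tool([
  {"hand": 1,"x": 0.003,"y": -0.001,"z": 0,"roll": 0},
  {"hand": 1,"x": 0.003,"y": -0.001,"z": 0,"roll": 0},
  {"hand": 1,"x": 0.003,"y": -0.001,"z": 0.008,"roll": 0},
  {"hand": 1,"x": 0.003,"y": -0.001,"z": 0.016,"roll": 0},
  {"hand": 1,"x": 0.003,"y": -0.001,"z": 0.024,"roll": 0},
  {"hand": 1,"x": 0.003,"y": -0.001,"z": 0.03,"roll": 0},
  {"hand": 1,"x": 0.003,"y": -0.001,"z": 0.034,"roll": 0},
  {"hand": 1,"x": 0.003,"y": -0.001,"z": 0.034,"roll": 0},
  {"hand": 1,"x": 0.003,"y": -0.001,"z": 0.034,"roll": 0},
  {"hand": 1,"x": 0.003,"y": -0.001,"z": 0.034,"roll": 0},
])

```text
time: 13.0
tool_pos: [0.5395, -0.1485, 0.1072]
tcp_rot: [2.284, 2.157, 0.0]
wrist_force: [0.3, -0.0, -1.1]
width: 0.341
grip_force: 59.8
```

```bash
python3 look.py
```

```text
[ 0.34  0.64 -2.59] [-0.01  0.    0.01] 0.3392268003086941
[ 0.5397 -0.1485  0.1073] z axis [ 5.e-04 -2.e-04 -1.e+00]
eye [ 0.5326 -0.2723  0.1044] [298.79690339 184.42591711] axle [299.10414301 184.0815235 ]
pose [ 0.5397 -0.1485  0.1073] head 86.73 t 13.1
xyz [-0.0009  0.0007  0.0327] roll 0.0001 dist 0.016
off 287 172
[[ 58  72  55  46  52  54  91 121 148 152  97  72 104 105 102 104 101  99
  100 103  99  95 104 104 102]
 [115  83  58  85  70  76 135 148 151 130  62  66 100 102 103 103 101 103
  100 101 104  94  98  99  99]
 [139 118 114 134 128 126 147 156 133  78  55  57  98 105 106 104 104 101
   99 102 101 102  75  98 101]
 [106 134 150 154 155 150 143 126  83  54  61  92 103  92  90 103 103 102
  104 101  99 102  73  97  99]
 [ 44  85 108 111 111 104 104  65  77 105 113 107 100  88 103 119 104 103
  101 102 101  98  89  89  90]
 [ 40  37  40  48  46  42  45  56  74 124 109  80  75  72  95  97 101 110
  102 103 100 101 100  77  92]
 [ 50  44  50  51  52  49  43  47  39  86  46  59  50  52  63  59  84 108
  118 101  99 104 104  86  96]
 [ 55  55  42  49  45  48  48  44  45  70 
[... 1043 characters left out ...]
58  62  70  77  75  79  92  82  63  53
   77 154 158 107 106 114 124]
 [ 40  28  44  47  49  64  65  43  70  51  54  59  95  93 104  58  61  57
  115 172 128 106 109 123 120]
 [ 48  35  28  31  68  47  44  49  69  58  56  73  93  84  95  57  56 103
  154 146  95 108 106 123 125]
 [ 57  41  34  34  70  62  42  60  72  70  62  59  64  56  51  85 113 147
  148 116  83 115 118 126 123]
 [ 70  62  38  29  35  68 109 136  85  86  78  61  56 116 112 132 146 137
  123  89  98 125 124 123 125]
 [ 67  67  48  35  31  44  96 121 119 138 139 127 118 149 150 123 109 114
  112  88 119 126 120 128 124]
 [ 57  67  66  49  36  32  31  48  93 115 115 111 109 102  98  82  89 105
   90 111 126 126 122 124 122]]
```

No contact, and the ring is concentric within measurement. I continue down slowly.

>>> servo_tool([
  {"hand": 1,"x": -0.0005,"y": 0.0008,"z": 0.004,"roll": 0},
  {"hand": 1,"x": -0.0005,"y": 0.0008,"z": 0.008,"roll": 0},
  {"hand": 1,"x": -0.0005,"y": 0.0008,"z": 0.012,"roll": 0},
  {"hand": 1,"x": -0.0005,"y": 0.0008,"z": 0.016,"roll": 0},
  {"hand": 1,"x": -0.0005,"y": 0.0008,"z": 0.02,"roll": 0},
  {"hand": 1,"x": -0.0005,"y": 0.0008,"z": 0.02,"roll": 0},
  {"hand": 1,"x": -0.0005,"y": 0.0008,"z": 0.02,"roll": 0},
  {"hand": 1,"x": -0.0005,"y": 0.0008,"z": 0.02,"roll": 0},
])

```text
time: 13.82
tool_pos: [0.5398, -0.1487, 0.0971]
tcp_rot: [-2.284, -2.157, 0.0]
wrist_force: [-0.4, -0.2, -0.8]
width: 0.339
grip_force: 59.8
```

```bash
python3 look.py
```

```text
[ 0.04 -0.15 -2.  ] [ 0.05 -0.05 -0.  ] 0.3407126070098027
[ 0.54   -0.1488  0.0972] z axis [ 3.e-04 -1.e-04 -1.e+00]
eye [ 0.5329 -0.2726  0.0942] [298.50461951 184.77801269] axle [299.10414301 184.0815235 ]
pose [ 0.54   -0.1488  0.0972] head 86.73 t 13.92
xyz [-0.0004  0.0001  0.0125] roll 0.0002 dist 0.006
off 287 172
[[ 57  73  56  43  53  53  92 125 150 152  98  72 102 102 105 104 103 102
  101 100  99  98 102 102  99]
 [115  83  59  84  74  76 134 146 155 130  62  65 101 103 103 102 103 103
  105 102 104  92 102  99 101]
 [144 115 111 133 126 121 150 159 136  76  54  57  99 104 103 102 101 103
  104 101 105  99  79 100  99]
 [104 137 149 154 154 152 145 123  83  51  61  89 100  94  93 102 106 102
  107 102  98 102  74 101 101]
 [ 41  86 104 111 113 103  95  60  85 113 113 131 128 119 118 117 104  98
  102 105 105 102  86  81  96]
 [ 24  26  29  44  49  44  44  44 101 121 110 107 105 111 114 126 131 108
  103 104 101 103 100  78  92]
 [ 41  38  37  44  51  51  54  44  71  81  59  53  53  49  64  97 113 135
  117 102 103 106 105  93  96]
 [ 56  50  50  42  43  36  49  47  57  59
[... 1044 characters left out ...]
51  59  68  74  77  80  91 108  73  55
   91 161 155 107 106 118 119]
 [ 48  44  43  47  58  61  54  54  60  57  52  62  98  97 104  88  56  65
  147 172 126 109 103 126 123]
 [ 51  25  31  37  57  45  49  65  70  57  67  73 102  99  89  59  56 106
  170 148 103 108 105 120 122]
 [ 59  38  33  30  49  29  41  79  66  54  63  70  74  68  60  85 117 155
  154 112  85 119 119 124 126]
 [ 69  61  35  30  34  42 108 143 128 127  57  62  54  73 121 129 145 142
  122  92  98 126 122 125 126]
 [ 70  67  52  33  29  39  97 128 149 167 117 127 120 126 149 121 108 111
  110  86 117 124 126 126 124]
 [ 54  61  63  49  39  32  32  50  93 115 103 111 109 101 102  82  91 110
   92 115 123 123 125 125 126]]
```

>>> servo_tool([
  {"hand": 1,"x": 0,"y": 0.001,"z": 0.002,"roll": 0},
  {"hand": 1,"x": 0,"y": 0.001,"z": 0.004,"roll": 0},
  {"hand": 1,"x": 0,"y": 0.001,"z": 0.006,"roll": 0},
  {"hand": 1,"x": 0,"y": 0.001,"z": 0.006,"roll": 0},
  {"hand": 1,"x": 0,"y": 0.001,"z": 0.006,"roll": 0},
  {"hand": 1,"x": 0,"y": 0.001,"z": 0.006,"roll": 0},
])

```text
time: 14.47
tool_pos: [0.5403, -0.1487, 0.094]
tcp_rot: [-2.284, -2.157, 0.0]
wrist_force: [-0.8, -0.7, -1.3]
width: 0.339
grip_force: 59.8
```

```bash
cat > f.py <<'E'
from h import *
for k in range(4):
    s,_=save('side','d9.png'); print(s['tool_pos'].round(4),s['wrist_force'].round(2),s['torque'].round(3))
E
python3 f.py
```

```text
[ 0.5403 -0.1487  0.094 ] [-0.81 -0.7  -1.34] [ 0.085 -0.031 -0.078]
[ 0.5403 -0.1487  0.0941] [ 0.15 -0.58 -2.04] [0.041 0.006 0.026]
[ 0.5403 -0.1488  0.0941] [-0.1  -0.66 -2.71] [ 0.027 -0.039 -0.045]
[ 0.5403 -0.1488  0.0941] [-0.18  0.33 -1.94] [ 0.115  0.036 -0.013]
```

>>> servo_tool([
  {"hand": 1,"x": 0,"y": 0,"z": 0.001,"roll": 0},
  {"hand": 1,"x": 0,"y": 0,"z": 0.002,"roll": 0},
  {"hand": 1,"x": 0,"y": 0,"z": 0.002,"roll": 0},
  {"hand": 1,"x": 0,"y": 0,"z": 0.002,"roll": 0},
])

```text
time: 15.0
tool_pos: [0.5403, -0.1487, 0.0931]
tcp_rot: [-2.284, -2.157, 0.0]
wrist_force: [0.2, -0.3, -2.1]
width: 0.341
grip_force: 59.8
```

```bash
python3 f.py
```

```text
[ 0.5403 -0.1487  0.0931] [ 0.2  -0.33 -2.09] [ 0.039  0.004 -0.027]
[ 0.5403 -0.1488  0.0931] [ 0.02  0.41 -2.16] [ 0.021  0.011 -0.035]
[ 0.5403 -0.1488  0.0931] [ 0.7   0.48 -2.21] [ 0.026  0.032 -0.031]
[ 0.5403 -0.1488  0.0931] [ 0.29  0.47 -1.77] [ 0.009  0.014 -0.023]
```

>>> servo_tool([
  {"hand": 1,"x": 0,"y": 0,"z": 0.001,"roll": 0},
  {"hand": 1,"x": 0,"y": 0,"z": 0.002,"roll": 0},
  {"hand": 1,"x": 0,"y": 0,"z": 0.002,"roll": 0},
  {"hand": 1,"x": 0,"y": 0,"z": 0.002,"roll": 0},
])

```text
time: 15.53
tool_pos: [0.5404, -0.1488, 0.0923]
tcp_rot: [2.284, 2.157, 0.0]
wrist_force: [0.2, 0.5, 0.6]
width: 0.338
grip_force: 59.9
```

```bash
python3 f.py
```

```text
[ 0.5404 -0.1488  0.0923] [0.22 0.54 0.59] [0.046 0.002 0.037]
[ 0.5404 -0.1487  0.0922] [-0.48  0.9  -0.82] [-0.028  0.072 -0.025]
[ 0.5404 -0.1487  0.0922] [-0.64  0.91 -0.83] [ 0.022  0.038 -0.073]
[ 0.5404 -0.1487  0.0922] [-0.48  0.26 -0.65] [-0.013  0.036 -0.043]
```

>>> servo_tool([
  {"hand": 1,"x": 0,"y": 0,"z": 0.001,"roll": 0},
  {"hand": 1,"x": 0,"y": 0,"z": 0.0015,"roll": 0},
  {"hand": 1,"x": 0,"y": 0,"z": 0.0015,"roll": 0},
  {"hand": 1,"x": 0,"y": 0,"z": 0.0015,"roll": 0},
])

```text
time: 16.07
tool_pos: [0.5404, -0.1487, 0.0915]
tcp_rot: [2.284, 2.157, 0.0]
wrist_force: [-1.4, 0.6, 1.1]
width: 0.34
grip_force: 59.9
```

```bash
python3 f.py
```

```text
[ 0.5404 -0.1487  0.0915] [-1.4   0.62  1.11] [-0.033  0.099 -0.041]
[ 0.5405 -0.1487  0.0915] [0.57 0.93 1.76] [-0.047  0.062  0.001]
[ 0.5405 -0.1487  0.0915] [-0.09  1.56  1.06] [ 0.021  0.036 -0.07 ]
[ 0.5404 -0.1487  0.0915] [0.35 1.89 1.69] [-0.008  0.085 -0.068]
```

Contact with the washer begins at TCP z≈0.0926. That matches the underside offset of 4.6 mm from the drawer-floor grasp, so the ring is at groove height. I back off to hover just clear of the washer.

>>> servo_tool([
  {"hand": 1,"x": 0,"y": 0,"z": -0.0015,"roll": 0},
  {"hand": 1,"x": 0,"y": 0,"z": -0.0026,"roll": 0},
  {"hand": 1,"x": 0,"y": 0,"z": -0.0026,"roll": 0},
  {"hand": 1,"x": 0,"y": 0,"z": -0.0026,"roll": 0},
  {"hand": 1,"x": 0,"y": 0,"z": -0.0026,"roll": 0},
  {"hand": 1,"x": 0,"y": 0,"z": -0.0026,"roll": 0},
])

```text
time: 16.77
tool_pos: [0.5402, -0.1488, 0.0925]
tcp_rot: [-2.284, -2.157, 0.0]
wrist_force: [0.7, -0.6, -1.6]
width: 0.336
grip_force: 59.8
```

```bash
python3 f.py; python3 look.py
```

```text
[ 0.5402 -0.1488  0.0925] [ 0.7  -0.63 -1.58] [-0.078 -0.021  0.027]
[ 0.5402 -0.1488  0.0925] [ 0.37 -0.31 -1.71] [-0.03   0.013  0.013]
[ 0.5402 -0.1488  0.0925] [ 0.65 -0.08 -1.73] [-0.058  0.023  0.053]
[ 0.5402 -0.1488  0.0926] [ 0.55 -0.64 -0.51] [-0.044 -0.055  0.007]
[ 0.31  0.1  -1.55] [-0.05 -0.03  0.05] 0.3395815625924133
[ 0.5402 -0.1488  0.0926] z axis [-2.e-04 -1.e-04 -1.e+00]
eye [ 0.5331 -0.2726  0.0896] [298.34272071 184.89811291] axle [299.10414301 184.0815235 ]
pose [ 0.5402 -0.1488  0.0926] head 86.73 t 17.07
xyz [-0.0004 -0.0004  0.0031] roll 0.0001 dist 0.002
off 287 172
[[ 66  76  61  40  55  55  89 123 145 155  98  72 102 102 107 103 101 102
  104 106 101  95 103 101 101]
 [114  87  56  86  71  80 136 147 157 130  61  65  98 103 102 102 100 105
  102 104 103  96  99  99 102]
 [145 115 116 133 126 124 151 157 134  76  54  55  96  97 103 102 103 101
   99 101 100 101  78  99 103]
 [101 135 146 155 154 148 145 123  86  54  62  88  97  93  93 104 102 103
  104 104 101 104  69  98  97]
 [ 42  86 105 113 112 103  92  60 104 112 114 132 126 123 119 119 104 100
  105 
[... 1320 characters left out ...]
47  65  71  76  76  80  91 108  70  55
  105 169 157 107 107 113 120]
 [ 47  47  45  48  57  59  50  50  52  54  56  62  97  98 103  88  57  70
  156 170 128 107 106 122 125]
 [ 49  27  24  29  53  49  58  63  56  63  67  73  99  90  90  57  76 135
  170 148 100 106 109 124 127]
 [ 59  43  30  30  45  42  53  56  61  61  63  72  73  55  56  86 123 169
  150 111  85 118 112 124 129]
 [ 68  62  36  30  34  52 111 131 131 117  90 100  77  72 117 133 157 144
  123  90  99 124 121 129 123]
 [ 69  66  47  35  31  45  96 121 151 150 136 144 130 128 149 122 119 112
  110  89 118 126 125 127 126]
 [ 55  67  64  47  39  35  34  46  94 103 107 114 107  95 101  81  91 108
   97 111 125 124 127 123 120]]
```

```bash
python3 -c "
from workcell import ticket
print(ticket.finish_job())"
```

```text
the job is handed in; nothing more can be done
None
```

I've handed the job in: the ring is around the bare axle at the groove, flat and open, with at most about 0.6 N resting on the washer. The pliers are still held squeezed, the drawer is out at its stop, and the spool, jar and mallet weren't touched. It took about 17 s of the 54 s; the judged result wasn't reported back.

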